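# Stock the pantry caddy with its canisters

## Robot

A 6-joint arm with a two-finger parallel gripper is mounted at the origin on the work surface. World frame = base frame: x ahead of the robot, y to its left, z up, the work surface at z = 0. Lengths are in m, angles in rad, forces in N, time in s.
With the tool pointing down it reaches from about 0.425 to 0.95 m from the base axis. Payload 3.5 kg.
Tool frame: the origin (TCP) lies between the finger pads; the fingertips stand 22 mm ahead of it and the grasp point (between the pads) lies 3 mm ahead of it (ctrl.nose_length is the z of the fingertips in the tool frame, in m); z points along the fingers, y is the line along which they close (so a half turn about z gives the same grasp; the last joint's range is limited). The gripper opens to 85 mm and grips with 20 to 120 N. Pads are 22 mm wide; open, the fingers measure 114 mm over their backs; the gripper's body (76 mm by 85 mm) begins 54 mm behind the grasp point. The pads swing forward as they close: fully open they stand 13 mm farther back than shut.
Start: joints at [1.111, 0.286, 1.577, -0, 1.279, -0.15], TCP at [0.206, 0.643, 0.253] pointing down, gripper open.
Joint ranges: [-2.77, 2.77], [-0.9, 2.22], [0.21, 2.48], [-1.53, 4.67], [0.24, 2.81], [-2.84, 2.84]. Speed limits (rad/s): [2.79, 2.79, 3.14, 3.14, 3.14, 3.14].

## Interface

Orientations are given as a unit quaternion [x, y, z, w].
In Python, from plant import ctrl gives the robot as it stands. The module is installed in compiled form; this text tells all that it offers.
- The arm moves only by the tool send_rows, never from a script. Its argument "rows" is text: rows parted by semicolons, each of 7 numbers parted by spaces: the turn, a rotation vector about the tool's x, y, z in degrees, then the shift along the tool's x, y, z in mm, then the opening, from -1 (shut) to 1 (fully open). A call has 1 to 8 rows; each row is the pose to reach, as a shift and turn from the pose commanded when the call began, along the tool's axes at that moment; what a row does not reach only later rows make up. A row lasts 1/8 s, in which the tool goes at most 62.5 mm and 10.7 degrees, less where a joint would pass 70% of its speed; a pose out of reach is approached as far as the arm can. A call with a gripper value outside its range is refused whole. The fingers move at their own pace and stop on an object; "grip_force" is the grip in N (left out, the last holds). Time passes only in rows, so rows that repeat a pose let the fingers close. It gives the time, the measured TCP pose, the force, the opening and the grip force at its end, in the units of the state.
- ctrl.get_state(): the state, without advancing time (a new reading comes with each control period).
- ctrl.read_camera(name): name is "scene" or "side" or "wrist"; returns a dict with "color" (400x640x3 uint8, red, green, blue), "fx", "fy", "cx", "cy" (pixels), "extrinsics" (4x4, takes a point from world to camera coordinates). Camera axes: x right, y down, z forward; pixel columns grow to the right and rows downward; lengths in m; the calibration is good to about 2 mm. A picture is of the moment at which its call begins. There is no depth.
- ctrl.sign_off(): hands the job in; it is judged then, once.
Trained networks look in a picture, given as the dict that the camera call returned (one of the last four; its "shot" number tells which), for a name from the list of things; names that differ only in an ending like _2 or _b are one class to them, and where a whole thing is asked for, a point or a joint stands for the part that bears it (a point fixed in the world has none). Each returns a list of dicts, best first, with "p" (0 to 1); they miss things now and then, are a little off and sometimes report something else, mostly with a low value. They report only what shows in the picture. A call takes as long as a camera call. They do not tell look-alikes from the thing itself.
- ctrl.look_for(picture, target): "position" ([x, y, z] in m, in the coordinates of the camera as it stood for that picture, good to about 4 mm: the middle of the surface that is visible of it).
The state is a dict: "time": time; "qpos": joint angles; "dq": joint speeds; "joint_efforts": joint torques, N m; "eef_pos": TCP position; "tcp_rot": TCP orientation; "contact_force": force on the tool from outside, world axes, zero at the start; "wrist_torque": the same for the moment, N m; "opening": opening from 0.0 (shut) to 1.0 (fully open); "finger_force": force on a finger pad.
Only numpy, scipy, OpenCV 4.12 (cv2) and the standard library are available. Lean on these libraries where they do the work, as an engineer would, in place of code of your own. Each camera call takes 0.05 s, during which the arm holds its last target. There are 200 camera calls.

## Task

First lift the wooden guard rail level out of the two U brackets of the caddy, both ends together, and lay it lengthwise along the middle of the cork mat before moving any canister. Then stand the three round lidded canisters upright in the caddy, each fully down in the well of its own size (large, medium, small). Keep the canisters upright on the way, and leave the square tin and the open tumbler where they stand.

Things in the scene. Friction and masses are not known exactly. Their poses are not given: they have to be found in the camera images.
- can_large: large round canister: brushed steel with a dark wood lid of the same width, 58 mm in diameter, 90 mm tall to the lid's top face, plus a 12 mm wide, 10 mm high steel knob at the lid's centre. The lid is fixed on. Loose, stands upright. Origin at the centre of its underside, z up; its yaw means nothing.
- can_medium: medium round canister: brushed steel with a dark wood lid of the same width, 46 mm in diameter, 80 mm tall to the lid's top face, plus a 12 mm wide, 10 mm high steel knob at the lid's centre. The lid is fixed on. Loose, stands upright. Origin at the centre of its underside, z up; its yaw means nothing.
- can_small: small round canister: brushed steel with a dark wood lid of the same width, 34 mm in diameter, 70 mm tall to the lid's top face, plus a 12 mm wide, 10 mm high steel knob at the lid's centre. The lid is fixed on. Loose, stands upright. Origin at the centre of its underside, z up; its yaw means nothing.
- insert_large: pale wooden insert fixed in the caddy, 84 x 84 x 14 mm, with a round dark-floored well 74 mm in diameter, 10 mm deep, in its middle: for the large canister. Origin at the centre of its underside, 6 mm above the counter; the well's floor is 4 mm above the origin. x across, y along the caddy. The caddy: fixed dark wooden tray 98 (x) x 270 (y) mm, 28 mm high, walls 6 mm.
- insert_medium: pale wooden insert fixed in the caddy, 84 x 84 x 14 mm, with a round dark-floored well 62 mm in diameter, 10 mm deep, in its middle: for the medium canister. Origin at the centre of its underside, 6 mm above the counter; the well's floor is 4 mm above the origin. x across, y along the caddy. The inserts lie in a row along y at 86 mm pitch, in any order, centred in the caddy.
- insert_small: pale wooden insert fixed in the caddy, 84 x 84 x 14 mm, with a round dark-floored well 50 mm in diameter, 10 mm deep, in its middle: for the small canister. Origin at the centre of its underside, 6 mm above the counter; the well's floor is 4 mm above the origin. x across, y along the caddy.
- rail: loose brown wooden bar, 316 long (y) x 16 wide (x) x 18 mm high. Origin at the middle of its underside, under its centre of mass. Starts above the caddy's midline, 38 mm above the counter, in two open-topped steel U brackets, one outside each short end of the caddy, 143 mm from the caddy's centre, 14 mm thick; slot 24 mm wide, slot floor 38, prong tops 62 mm above the counter.
- mat: flat rectangular cork mat, 360 mm long (its y), 100 mm wide (x), 4 mm thick, fixed on the counter. Origin at the centre of its underside.
- square_tin: look-alike that does not belong: square tin of the same steel with a dark wood lid and steel knob, 46 x 46 mm, 80 mm tall plus the 10 mm knob. Loose. Origin at the centre of its underside.
- tumbler: look-alike that does not belong: open round steel tumbler without a lid, about 58 mm wide at the rim, 90 mm tall, hollow, slightly narrower at the foot. Loose. Origin at the centre of its underside.
Mind the look-alikes: they are no part of the job. Leave any turquoise or yellow look-alike of the can_large alone.

How it is judged:
On the way:
1. the rail lies released on the mat, along it, while all three canisters are still within 30 mm of where they started (x of rail in the frame of mat between -0.025 and 0.025 m and y of rail in the frame of mat between -0.025 and 0.025 m and z of rail in the frame of mat below 0.014 m and angle between the y axis of rail and the y axis of mat, either way round below 0.12 rad and linear speed of rail below 0.02 m/s and contact force between rail and the fingers below 0.1 N and distance of each of can_large, can_medium, can_small from where it was at the start of the episode below 0.03 m), for 0.2 s.
At the end, for the whole second after the job is handed in: Rail flat on the mat: middle within 25 mm across and along of the mat's centre, within 7 deg of its length. Each canister in its own well: within 10 mm of centre, bottom within 3 mm of the floor, upright within 4.5 deg. Tin and tumbler upright, within 30 mm of their start. All released, at rest (x of rail in the frame of mat between -0.025 and 0.025 m and y of rail in the frame of mat between -0.025 and 0.025 m and z of rail in the frame of mat below 0.014 m and angle between the y axis of rail and the y axis of mat, either way round below 0.12 rad and linear speed of each of rail, can_large, can_medium, can_small below 0.02 m/s and contact force between each of rail, can_large, can_medium, can_small and the fingers below 0.1 N and horizontal distance between can_large and insert_large below 0.01 m and z of can_large in the frame of insert_large below 0.007 m and angle between each of can_large, can_medium, can_small's own z axis and vertical below 0.08 rad and horizontal distance between can_medium and insert_medium below 0.01 m and z of can_medium in the frame of insert_medium below 0.007 m and horizontal distance between can_small and insert_small below 0.01 m and z of can_small in the frame of insert_small below 0.007 m and distance of each of square_tin, tumbler from where it was at the start of the episode below 0.03 m and angle between each of square_tin, tumbler's own z axis and vertical below 0.15 rad); the robot touches nothing.
It fails at once if the square tin is shifted by more than 30 mm or lifted (distance of square_tin from where it was at the start of the episode above 0.03 m).
It fails at once if the open tumbler is shifted by more than 30 mm or lifted (distance of tumbler from where it was at the start of the episode above 0.03 m).
It fails at once if a canister is tipped by more than about 35 degrees (angle between any of can_large, can_medium, can_small's own z axis and vertical above 0.6 rad).
It fails at once if the rail is tipped end to end by more than about 17 degrees: its ends must come out of the brackets together (angle between rail's own y axis and vertical below 1.27 rad or angle between rail's own y axis and vertical above 1.87 rad).
It also fails if it takes over 120 s, if anything falls off the work surface, if the arm or the gripper's body presses on something with over 40 N, if the wrist force passes 120 N, or if a joint passes its speed limit or range.

## Working session

There is one attempt and no reset: what is moved stays moved. The work goes in short steps, Python scripts to look and compute and a tool call to move; the robot and the scene stay as the last step left them, time stands still between calls to the robot, and variables do not carry over. Pictures are saved under pics/ and viewed, at most 14 in all, crops included, and the job is handed in when it is done.

Besides the shell and the picture viewer there is one more tool, called after "Request:" as a command line: name --argument value ..., lists and objects as JSON in quotes. send_rows: Moves the arm, as the interface text tells. Its arguments: {"type":"object","properties":{"rows":{"type":"string"},"grip_force":{"type":"number"}},"required":["rows"]}

```bash
mkdir -p pics; cat > h.py <<'E'
import numpy as np, cv2
from plant import ctrl
from scipy.spatial.transform import Rotation as R
def shot(n,f=None):
    p=ctrl.read_camera(n)
    if f: cv2.imwrite('pics/'+f,p['color'][:,:,::-1])
    return p
def world(p,c):
    E=np.array(p['extrinsics']); return E[:3,:3].T@(np.array(c)-E[:3,3])
def ray(p,u,v,z):
    E=np.array(p['extrinsics']); o=-E[:3,:3].T@E[:3,3]
    d=E[:3,:3].T@np.array([(u-p['cx'])/p['fx'],(v-p['cy'])/p['fy'],1]); return o+d*(z-o[2])/d[2]
def proj(p,w):
    E=np.array(p['extrinsics']); c=E[:3,:3]@np.array(w)+E[:3,3]; return np.array([p['cx']+p['fx']*c[0]/c[2],p['cy']+p['fy']*c[1]/c[2]])
E
python3 - <<'E'
from h import *
for n in ['scene','side']:
    p=shot(n,n+'0.png')
    E=np.array(p['extrinsics']);print(n,(-E[:3,:3].T@E[:3,3]).round(3),E[2,:3].round(2))
    for t in ['can_large','can_medium','can_small','insert_large','insert_medium','insert_small','rail','mat','square_tin','tumbler']:
        print(t,[(world(p,d['position']).round(3).tolist(),proj(p,world(p,d['position'])).round().tolist(),round(d['p'],2)) for d in ctrl.look_for(p,t)[:4]])
s=ctrl.get_state();print(s)
E
```

```text
scene [1.13  0.064 0.803] [-0.65 -0.17 -0.74]
can_large [([0.462, -0.369, 0.068], [212.0, 170.0], 0.92), ([0.546, -0.462, 0.067], [158.0, 186.0], 0.78), ([0.455, -0.474, 0.072], [172.0, 158.0], 0.58), ([0.362, -0.345, 0.07], [238.0, 144.0], 0.57)]
can_medium [([0.627, -0.175, 0.061], [266.0, 245.0], 0.62)]
can_small [([0.466, -0.148, 0.046], [302.0, 197.0], 0.62)]
insert_large [([0.599, 0.101, 0.01], [399.0, 280.0], 0.88), ([0.464, -0.148, 0.046], [303.0, 197.0], 0.42), ([0.623, 0.188, 0.022], [442.0, 298.0], 0.4), ([0.418, 0.218, 0.005], [462.0, 228.0], 0.18)]
insert_medium [([0.635, 0.27, 0.022], [485.0, 313.0], 0.69)]
insert_small [([0.618, 0.189, 0.021], [443.0, 296.0], 0.66)]
rail [([0.619, 0.191, 0.05], [448.0, 289.0], 0.71)]
mat [([0.421, 0.217, 0.001], [461.0, 230.0], 0.77), ([0.477, -0.274, 0.061], [248.0, 184.0], 0.34)]
square_tin [([0.582, -0.291, 0.062], [222.0, 216.0], 0.83)]
tumbler []
side [ 0.248 -0.742  0.553] [ 0.3   0.77 -0.57]
can_large [([0.519, -0.487, 0.074], [417.0, 336.0], 0.97), ([0.428, -0.498, 0.084], [367.0, 358.0], 0.8), ([0.443, -0.397, 0.071], [344.0, 
[... 604 characters left out ...]
': array([ 1.11103955e+00,  2.86297612e-01,  1.57669734e+00, -6.29395269e-06,
        1.27858508e+00, -1.49980399e-01]), 'dq': array([ 1.80159606e-03, -2.16867996e-03, -7.71842727e-05,  8.25628853e-04,
       -3.99296735e-04, -4.19248625e-04]), 'joint_efforts': array([ 7.34605492e-04, -4.05936635e+01, -2.92956966e+01, -4.91600838e-05,
        2.81243656e-04,  3.76889687e-06]), 'eef_pos': array([0.20572704, 0.6428751 , 0.2533279 ]), 'tcp_rot': array([1.54268732e-01, 9.88028926e-01, 5.11776277e-06, 4.76971575e-06]), 'contact_force': array([-0.15849353, -0.22782662, -0.05172992]), 'wrist_torque': array([-0.00493021, -0.01174486,  0.01158019]), 'finger_force': 0.0, 'opening': 1.0009979643247897}
```

View pics/scene0.png

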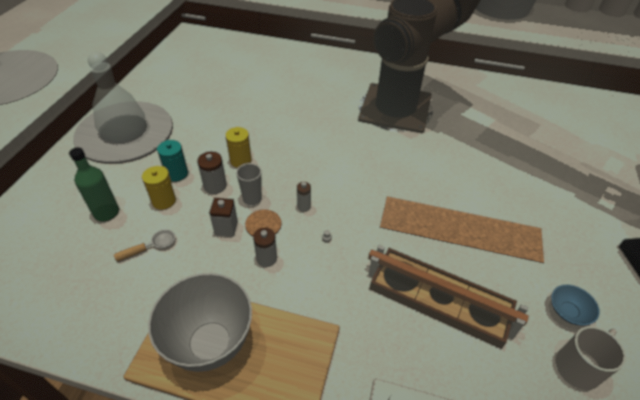

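View pics/side0.png

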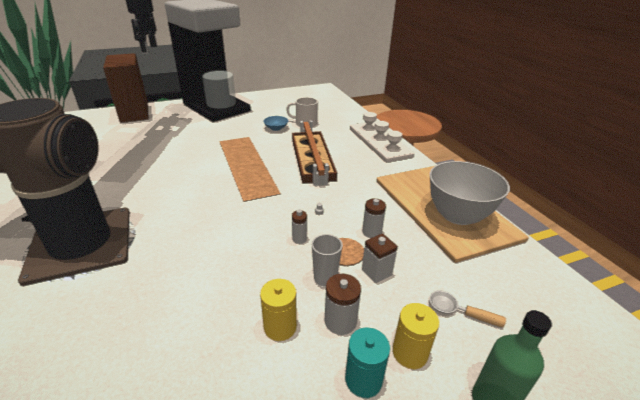

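The large steel can is at scene (212,170), medium at (265,245), small at (304,195). The tin is at (223,216) and the tumbler at (250,184). The caddy with the rail is near (448,289) and the mat near (461,230). I'll work out a move to look straight down at the caddy.

```bash
cat >> h.py <<'E'
def rows(pos,yaw=None):
    """tool-axis turn(deg)+shift(mm) to TCP pos, tool down, closing axis (y) at world angle yaw (mod pi); stacked pose"""
    s=ctrl.get_state(); T=R.from_quat(s['tcp_rot']); M=T.as_matrix()
    sh=M.T@(np.array(pos)-s['eef_pos'])*1000
    best=np.zeros(3)
    if yaw is not None:
        c=[]
        for k in (0,np.pi):
            y=np.array([np.cos(yaw+k),np.sin(yaw+k),0]); z=np.array([0,0,-1.]); x=np.cross(y,z)
            c.append(np.degrees((T.inv()*R.from_matrix(np.c_[x,y,z])).as_rotvec()))
        c.sort(key=np.linalg.norm); best=c[0]; print('alt turn',c[1].round(1))
    print('pos',s['eef_pos'].round(4),'q',s['qpos'].round(2),'t',s['time'],'op',round(s['opening'],3)); print('ROW',best.round(1),sh.round(1))
E
python3 - <<'E'
from h import *
p=ctrl.read_camera('wrist');E=np.array(p['extrinsics']);s=ctrl.get_state()
M=R.from_quat(s['tcp_rot']).as_matrix();o=-E[:3,:3].T@E[:3,3]
print('cam in tool',(M.T@(o-s['eef_pos'])).round(4)); print((E[:3,:3]@M).round(3),p['fx'])
rows([0.53,0.2,0.36],-0.21)
p=shot('scene')['color'];a=p[180:350,360:560,::-1];b=p[120:280,140:340,::-1]
cv2.imwrite('pics/c.png',np.vstack([cv2.resize(a,(680,580-290*1)),cv2.resize(b,(680,300))]) )
E
```

```text
cam in tool [ 0.0659  0.0007 -0.1197]
[[-0.     1.    -0.002]
 [-0.965 -0.001 -0.262]
 [-0.262  0.002  0.965]] 308.3725015805434
alt turn [  0.    0.  -95.7]
pos [0.2058 0.6429 0.2533] q [ 1.11  0.29  1.58  0.    1.28 -0.15] t 1.15 op 1.003
ROW [ 0.  -0.  84.3] [-443.8 -322.9 -106.7]
```

Request:
send_rows --rows "0 0 10 -50 -36 -107 0;0 0 21 -100 -73 -107 0;0 0 32 -150 -110 -107 0;0 0 42 -200 -146 -107 0;0 0 53 -250 -183 -107 0;0 0 63 -300 -220 -107 0;0 0 74 -350 -255 -107 0;0 0 84.3 -400 -291 -107 0"

```text
time: 2.2
eef_pos: [0.4775, 0.2708, 0.3607]
tcp_rot: [0.779, 0.627, 0.001, 0.0]
contact_force: [1.7, 0.8, 0.9]
opening: 0.502
finger_force: 0.0
```

```bash
python3 - <<'E'
from h import *
rows([0.53,0.2,0.36],-0.21)
p=shot('wrist','w1.png')
for t in ['insert_large','insert_medium','insert_small','rail','mat']:
    print(t,[(world(p,d['position']).round(3).tolist(),proj(p,world(p,d['position'])).round().tolist(),round(d['p'],2)) for d in ctrl.look_for(p,t)[:2]])
E
```

```text
alt turn [-1.000e-01 -1.000e-01  1.796e+02]
pos [0.4775 0.2708 0.3607] q [ 0.33 -0.06  1.76  0.    1.44  0.55] t 2.2 op 0.502
ROW [ 0.1 -0.  -0.4] [-57.9  66.5   0.7]
insert_large [([0.593, 0.111, 0.013], [411.0, 241.0], 0.63), ([0.417, 0.245, 0.002], [287.0, 184.0], 0.35)]
insert_medium [([0.621, 0.273, 0.02], [416.0, 139.0], 0.63)]
insert_small [([0.602, 0.191, 0.023], [411.0, 195.0], 0.71)]
rail [([0.617, 0.226, 0.05], [423.0, 174.0], 0.65)]
mat [([0.417, 0.241, 0.003], [287.0, 186.0], 0.66)]
```

View pics/w1.png

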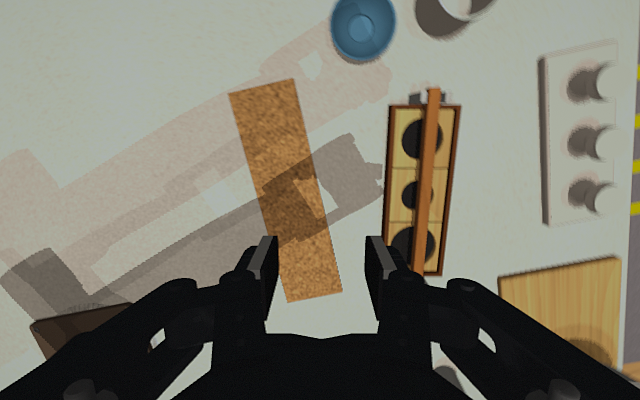

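The picture shows the mat with corners at about (229,94), (294,79), (342,290) and (287,302). The caddy's top corners are at about (390,105), (462,106) and (441,276), and the rail's far end is at (427–440,88). From the far end, the wells run medium, small, large.

```bash
python3 - <<'E'
from h import *
p=shot('wrist')
f=lambda L,z:np.array([ray(p,u,v,z)[:2] for u,v in L])
m=f([(229,94),(294,79),(342,290),(287,302)],.004);print('mat',m.round(4).tolist(),'c',m.mean(0),'len',np.linalg.norm(m[0]-m[3]),np.linalg.norm(m[1]-m[2]),np.linalg.norm(m[0]-m[1]))
d=(m[0]+m[1]-m[2]-m[3]);print('ang',np.arctan2(-d[0],d[1]))
c=f([(390,105),(462,106),(441,276)],.028);print('caddy',c.round(4).tolist(),'c',(c[0]+c[2])/2,np.linalg.norm(c[0]-c[1]),np.linalg.norm(c[1]-c[2]),'ang',np.arctan2(-(c[1]-c[2])[0],(c[1]-c[2])[1]))
w=f([(422,139),(418,195)],.01);print('wells M,S',w)
r=f([(428,88),(440,88),(425,276),(412,276)],.056);print('rail',r.round(4).tolist(),np.linalg.norm(r[0]-r[1]))
E
```

```text
mat [[0.3645, 0.396], [0.4624, 0.3964], [0.4649, 0.0442], [0.3658, 0.041]] c [0.41440456 0.21940645] len 0.3550506143564822 0.35211683324176635 0.09791179018956285
ang 0.005519645716422024
caddy [[0.5878, 0.3322], [0.6865, 0.3098], [0.6288, 0.0508]] c [0.60829814 0.19149447] 0.10125190129370139 0.2653653913723381 ang -0.21917987158796917
wells M,S [[0.63126571 0.27355095]
 [0.61431493 0.1884203 ]]
rail [[0.6332, 0.3433], [0.6485, 0.34], [0.5963, 0.0737], [0.5769, 0.0778]] 0.015589912653544445
```

Request:
send_rows --rows "0 0 0 0 50 0 0;0 0 0 0 100 0 0;0 0 0 0 146 0 0;0 0 0 0 146 0 0;0 0 0 0 146 0 0"

```text
time: 3.18
eef_pos: [0.6185, 0.2435, 0.36]
tcp_rot: [0.777, 0.63, -0.0, -0.0]
contact_force: [-0.1, 0.7, 0.1]
opening: 0.501
finger_force: 0.0
```

```bash
python3 - <<'E'
from h import *
p=shot('wrist')
# rectified top view at z=0.056, rotated caddy frame: 2px/mm
def rect(p,z,c,yaw,w,h,s,fn):
    ex=np.array([np.cos(yaw),np.sin(yaw),0]);ey=np.array([-np.sin(yaw),np.cos(yaw),0]);o=np.array([c[0],c[1],z])
    pts=[(-w/2,h/2),(w/2,h/2),(w/2,-h/2),(-w/2,-h/2)]
    src=np.float32([proj(p,o+a*ex+b*ey) for a,b in pts]);dst=np.float32([((a+w/2)*s,(h/2-b)*s) for a,b in pts])
    cv2.imwrite('pics/'+fn,cv2.warpPerspective(p['color'],cv2.getPerspectiveTransform(src,dst),(int(w*s),int(h*s)))[:,:,::-1])
rect(p,.056,(.608,.189),-.215,.2,.36,1600,'r56.png');rect(p,.028,(.608,.189),-.215,.2,.36,1600,'r28.png')
a=cv2.imread('pics/r56.png');b=cv2.imread('pics/r28.png');cv2.imwrite('pics/r.png',np.hstack([a,b]))
rows([.608,.189,.15],-.215)
E
```

```text
alt turn [   0.    -0.  -179.6]
pos [0.6182 0.2436 0.3605] q [0.22 0.21 1.48 0.   1.46 0.43] t 3.225 op 0.503
ROW [-0.  -0.   0.4] [-55.5   1.4 210.5]
```

View pics/r.png

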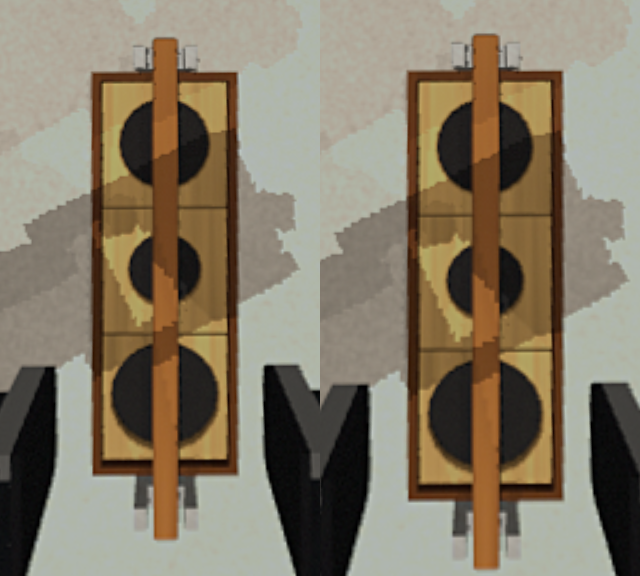

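The rectified views put the rail's centre near (0.6114, 0.188) and the caddy's centre at (0.6117, 0.1902), with yaw −0.215. Descending onto the rail.

Request:
send_rows --rows "0 0 0.4 -28 2 50 0;0 0 0.4 -56 5 100 0;0 0 0.4 -56 5 160 0;0 0 0.4 -56 5 215 0;0 0 0.4 -56 5 255 0;0 0 0.4 -56 5 285 0;0 0 0.4 -56 5 300 0;0 0 0.4 -56 5 307 0"

```text
time: 4.22
eef_pos: [0.6123, 0.1869, 0.0536]
tcp_rot: [0.779, 0.627, 0.0, 0.0]
contact_force: [0.5, 0.2, 0.7]
opening: 0.5
finger_force: 0.0
```

Request:
send_rows --rows "0 0 0 0 0 0 0;0 0 0 0 0 0 -0.5;0 0 0 0 0 0 -1;0 0 0 0 0 0 -1;0 0 0 0 0 0 -1;0 0 0 0 0 0 -1" --grip_force 60

```text
time: 4.97
eef_pos: [0.6137, 0.1864, 0.0549]
tcp_rot: [0.78, 0.626, 0.001, 0.001]
contact_force: [-1.2, 0.9, 5.9]
opening: 0.175
finger_force: 60.6
```

Request:
send_rows --rows "0 0 0 0 0 -5 -1;0 0 0 0 0 -12 -1;0 0 0 0 0 -22 -1;0 0 0 0 0 -35 -1;0 0 0 0 0 -50 -1;0 0 0 0 0 -65 -1;0 0 0 0 0 -75 -1;0 0 0 0 0 -75 -1"

```text
time: 5.98
eef_pos: [0.6133, 0.1864, 0.1298]
tcp_rot: [0.78, 0.626, 0.001, 0.001]
contact_force: [0.2, -0.8, -0.9]
opening: 0.177
finger_force: 59.8
```

```bash
python3 - <<'E'
from h import *
a=shot('side')['color'][90:200,230:390,::-1];b=shot('scene')['color'][180:340,350:560,::-1]
cv2.imwrite('pics/l.png',np.vstack([cv2.resize(a,(420,289)),cv2.resize(b,(420,300))]))
rows([.4145,.2195,.129],0.0055)
s=ctrl.get_state();print(s['contact_force'],s['wrist_torque'])
E
```

```text
alt turn [  0.    0.  167.2]
pos [0.6123 0.1863 0.128 ] q [ 0.14  0.34  1.76 -0.    1.05  0.35] t 6.075 op 0.171
ROW [ -0.    0.  -12.8] [ -10.2 -200.3   -0.9]
[ 0.9077183   0.20219547 -0.62729033] [-0.03769336 -0.02474149  0.02604076]
```

View pics/l.png

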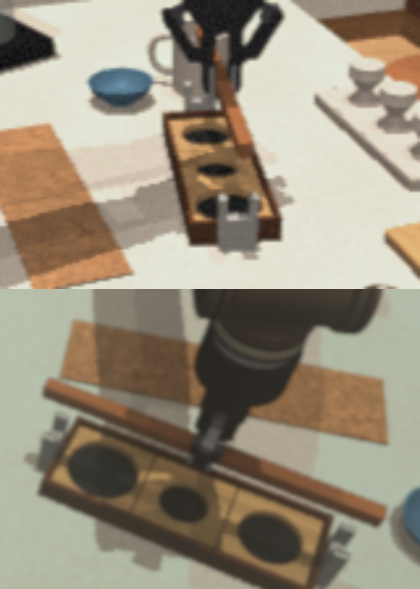

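Request:
send_rows --rows "0 0 -1 0 -10 0 -1;0 0 -3 -2 -35 0 -1;0 0 -5 -4 -70 0 -1;0 0 -8 -6 -110 0 -1;0 0 -10 -8 -150 0 -1;0 0 -12 -10 -182 0 -1;0 0 -12.8 -10.2 -197 0 -1;0 0 -12.8 -10.2 -200.3 0 -1"

```text
time: 7.08
eef_pos: [0.4142, 0.2197, 0.1281]
tcp_rot: [0.705, 0.71, 0.0, 0.0]
contact_force: [-1.0, 0.1, -1.5]
opening: 0.172
finger_force: 59.7
```

Request:
send_rows --rows "0 0 0 0 0 0 -1;0 0 0 0 0 10 -1;0 0 0 0 0 30 -1;0 0 0 0 0 55 -1;0 0 0 0 0 75 -1;0 0 0 0 0 90 -1;0 0 0 0 0 97 -1;0 0 0 0 0 97 -1"

```text
time: 8.07
eef_pos: [0.4148, 0.2194, 0.0309]
tcp_rot: [0.705, 0.709, -0.0, -0.0]
contact_force: [-0.4, -0.5, -1.2]
opening: 0.174
finger_force: 59.7
```

```bash
python3 - <<'E'
from h import *
rows([.4145,.2195,.027],0.0055)
p=shot('wrist','w2.png');print(ctrl.get_state()['contact_force'])
E
```

```text
alt turn [-0.0e+00 -1.0e-01 -1.8e+02]
pos [0.4148 0.2194 0.0309] q [0.27 0.16 2.2  0.   0.79 0.26] t 8.075 op 0.174
ROW [-0.  0.  0.] [ 0.1 -0.3  3.9]
[-0.12617578 -0.15717813 -0.65874685]
```

View pics/w2.png

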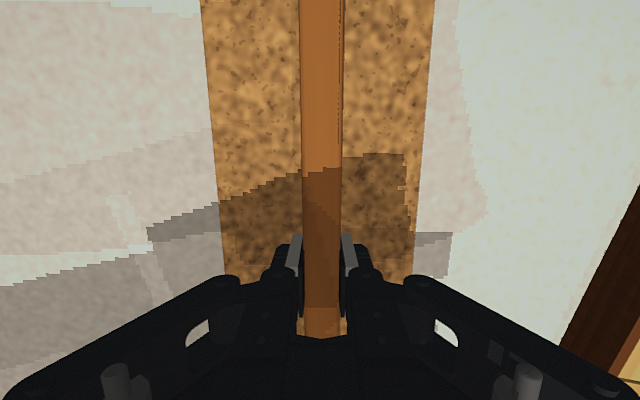

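The rail is centred along the mat. Lowering it the last few millimetres.

Request:
send_rows --rows "0 0 0 0 0 2 -1;0 0 0 0 0 3 -1;0 0 0 0 0 4 -1;0 0 0 0 0 5 -1;0 0 0 0 0 5 -1"

```text
time: 8.75
eef_pos: [0.4149, 0.2196, 0.0265]
tcp_rot: [0.705, 0.709, 0.0, 0.0]
contact_force: [-0.5, -0.2, 0.7]
opening: 0.173
finger_force: 61.0
```

Request:
send_rows --rows "0 0 0 0 0 1.5 -1;0 0 0 0 0 3 -1;0 0 0 0 0 3 -1"

```text
time: 9.12
eef_pos: [0.4151, 0.2196, 0.0264]
tcp_rot: [0.705, 0.71, -0.002, -0.001]
contact_force: [-9.4, -4.0, 24.9]
opening: 0.17
finger_force: 74.6
```

Request:
send_rows --rows "0 0 0 0 0 -2.5 -1;0 0 0 0 0 -2.5 -1;0 0 0 0 0 -2.5 -0.5;0 0 0 0 0 -2.5 -0.2;0 0 0 0 0 -2.5 -0.2;0 0 0 0 0 -2.5 -0.2;0 0 0 0 0 -2.5 -0.2"

```text
time: 10.0
eef_pos: [0.4145, 0.2194, 0.0255]
tcp_rot: [0.705, 0.709, -0.0, -0.0]
contact_force: [0.5, -0.3, -0.6]
opening: 0.402
finger_force: 0.0
```

Request:
send_rows --rows "0 0 0 0 0 -10 -0.2;0 0 0 0 0 -40 0;0 0 0 0 0 -90 0;0 0 0 0 0 -150 0;0 0 0 0 0 -200 0;0 0 0 0 0 -240 0;0 0 0 0 0 -250 0;0 0 0 0 0 -250 0"

```text
time: 11.0
eef_pos: [0.4147, 0.2195, 0.2759]
tcp_rot: [0.705, 0.709, 0.0, 0.0]
contact_force: [-0.3, -0.3, -0.4]
opening: 0.498
finger_force: 0.0
```

```bash
cat >> h.py <<'E'
def rect(p,z,c,yaw,w,h,s,fn=None):
    ex=np.array([np.cos(yaw),np.sin(yaw),0]);ey=np.array([-np.sin(yaw),np.cos(yaw),0]);o=np.array([c[0],c[1],z])
    pts=[(-w/2,h/2),(w/2,h/2),(w/2,-h/2),(-w/2,-h/2)]
    src=np.float32([proj(p,o+a*ex+b*ey) for a,b in pts]);dst=np.float32([((a+w/2)*s,(h/2-b)*s) for a,b in pts])
    im=cv2.warpPerspective(p['color'],cv2.getPerspectiveTransform(src,dst),(int(w*s),int(h*s)))[:,:,::-1]
    if fn: cv2.imwrite('pics/'+fn,im)
    return im
E
python3 - <<'E'
from h import *
rows([.54,-.2,.36],0.0055)
p=shot('wrist');a=rect(p,.02,(.41,.22),0,.2,.38,1500);b=rect(p,.01,(.6117,.1902),-.215,.2,.38,1500)
cv2.imwrite('pics/m.png',np.hstack([a,b]))
E
```

```text
alt turn [ 0.0e+00  1.0e-01 -1.8e+02]
pos [0.4147 0.2195 0.2759] q [ 0.27 -0.2   2.04 -0.    1.3   0.26] t 11.0 op 0.498
ROW [ 0. -0.  0.] [-420.2  122.8  -84.1]
```

View pics/m.png

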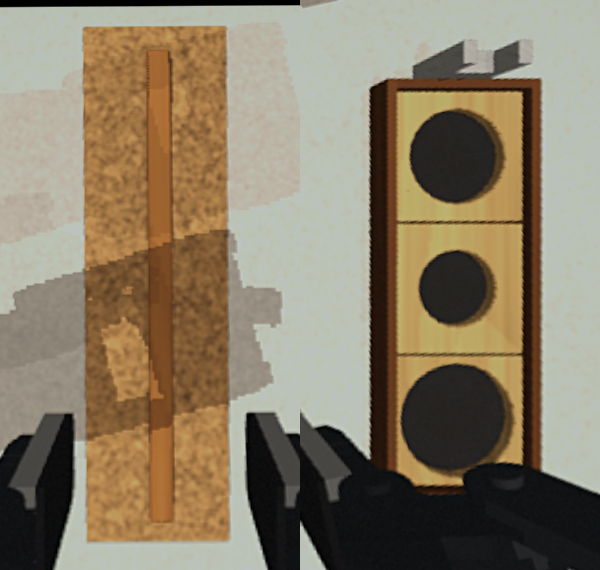

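The rail lies centred on the mat. All three wells match the caddy estimate to within 1–2 mm. Next I'll look at the canisters.

Request:
send_rows --rows "0 0 0 -20 10 -40 0;0 0 0 -60 20 -84 0;0 0 0 -120 30 -84 0;0 0 0 -180 45 -84 0;0 0 0 -240 55 -84 0;0 0 0 -300 70 -84 0;0 0 0 -350 83 -84 0;0 0 0 -370 83 -84 0"

```text
time: 12.05
eef_pos: [0.4996, -0.1522, 0.3563]
tcp_rot: [0.706, 0.708, -0.001, -0.003]
contact_force: [-0.6, 0.4, 0.3]
opening: 0.496
finger_force: 0.0
```

```bash
python3 - <<'E'
from h import *
rows([.46,-.15,.2],0.0)
p=shot('wrist','w3.png');np.savez('w3.npz',**{k:p[k] for k in['extrinsics','fx','fy','cx','cy']})
for t in ['can_large','can_medium','can_small','square_tin','tumbler']:
    print(t,[(world(p,d['position']).round(3).tolist(),proj(p,world(p,d['position'])).round().tolist(),round(d['p'],2)) for d in ctrl.look_for(p,t)[:4]])
E
```

```text
alt turn [   0.2   -0.5 -179.8]
pos [ 0.4996 -0.1522  0.3563] q [-0.49 -0.12  1.82 -0.    1.44 -0.49] t 12.05 op 0.496
ROW [-0.3 -0.2  0.2] [  1.9 -38.8 156.6]
can_large [([0.457, -0.36, 0.086], [292.0, 311.0], 0.93), ([0.341, -0.32, 0.031], [222.0, 268.0], 0.7), ([0.527, -0.446, 0.016], [337.0, 330.0], 0.62)]
can_medium [([0.611, -0.171, 0.08], [406.0, 184.0], 0.56)]
can_small [([0.457, -0.141, 0.065], [290.0, 159.0], 0.83), ([0.463, -0.286, 0.057], [297.0, 256.0], 0.5)]
square_tin [([0.555, -0.276, 0.077], [361.0, 256.0], 0.89)]
tumbler [([0.463, -0.285, 0.055], [297.0, 255.0], 0.7), ([0.458, -0.141, 0.067], [291.0, 159.0], 0.27)]
```

View pics/w3.png

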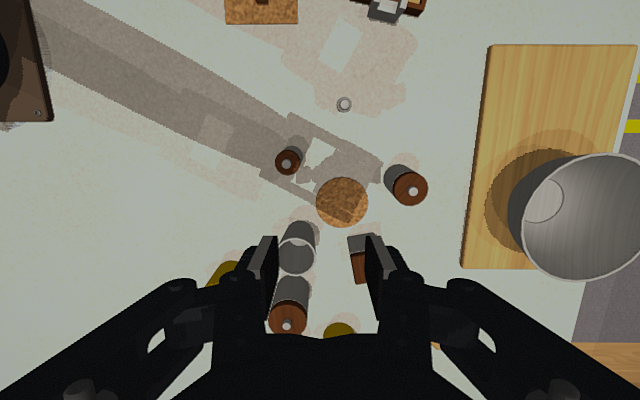

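The lids show at small (289,161), medium (411,190) and large (288,320). The tumbler rim is at (297,257) and the tin is near (361,258).

```bash
python3 - <<'E'
from h import *
p=shot('wrist')
for n,L in dict(small=[(289,161,.07),(287,163,.08)],med=[(411,190,.08),(413,191,.09)],large=[(288,320,.09),(287,324,.1)],tum=[(297,257,.09)],tin=[(360,268,.08)]).items():
    print(n,[ray(p,*l)[:2].round(4).tolist() for l in L])
rows([.46,-.15,.2],0.0)
E
```

```text
small [[0.4576, -0.1407], [0.456, -0.1419]]
med [[0.6203, -0.1768], [0.62, -0.1757]]
large [[0.4537, -0.3711], [0.4533, -0.3703]]
tum [[0.4681, -0.2704]]
tin [[0.557, -0.2917]]
alt turn [   0.     0.  -179.5]
pos [ 0.5    -0.1484  0.3597] q [-0.48 -0.12  1.82  0.    1.44 -0.49] t 12.4 op 0.5
ROW [ 0.  -0.   0.5] [ -1.3 -40.  159.7]
```

```bash
python3 - <<'E'
from h import *
p=dict(np.load('w3.npz'))
for n,L in dict(small=[(289,161,.07),(287,163,.08)],med=[(411,190,.08),(413,191,.09)],large=[(288,320,.09),(287,324,.1)],tum=[(297,257,.09)],tin=[(360,268,.08)]).items():
    print(n,[ray(p,*l)[:2].round(4).tolist() for l in L])
p=shot('wrist');im=rect(p,.07,(.457,-.143),0,.1,.1,2800);b=rect(p,.08,(.6195,-.179),0,.1,.1,2800)
cv2.imwrite('pics/s.png',np.hstack([im,b]))
E
```

```text
small [[0.4563, -0.1433], [0.4547, -0.1445]]
med [[0.6174, -0.1797], [0.6171, -0.1786]]
large [[0.4515, -0.3716], [0.4512, -0.3708]]
tum [[0.4663, -0.272]]
tin [[0.5542, -0.2933]]
```

View pics/s.png

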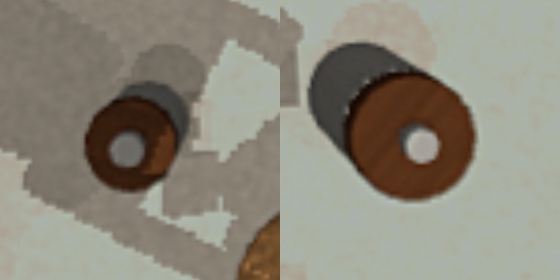

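Request:
send_rows --rows "0 0 0 2 -20 30 0.5;0 0 0 4 -46 80 0.5;0 0 0 4 -46 130 0.5;0 0 0 4 -46 180 0.5;0 0 0 4 -46 230 0.5;0 0 0 4 -46 275 0.5;0 0 0 4 -46 300 0.5;0 0 0 4 -46 308 0.5"

```text
time: 13.45
eef_pos: [0.4532, -0.1449, 0.0504]
tcp_rot: [0.704, 0.71, -0.0, -0.001]
contact_force: [-0.4, -0.3, 0.2]
opening: 0.749
finger_force: 0.0
```

Request:
send_rows --rows "0 0 0 0 0 0 0.2;0 0 0 0 0 0 0;0 0 0 0 0 0 -0.2;0 0 0 0 0 0 -0.6;0 0 0 0 0 0 -1;0 0 0 0 0 0 -1;0 0 0 0 0 0 -1" --grip_force 50

```text
time: 14.32
eef_pos: [0.455, -0.1468, 0.0532]
tcp_rot: [0.705, 0.709, 0.0, 0.001]
contact_force: [-1.0, 0.8, 6.6]
opening: 0.389
finger_force: 49.8
```

Request:
send_rows --rows "0 0 0 0 0 -5 -1;0 0 0 0 0 -20 -1;0 0 0 0 0 -45 -1;0 0 0 0 0 -75 -1;0 0 0 0 0 -100 -1;0 0 0 0 0 -110 -1;0 0 0 0 0 -110 -1"

```text
time: 15.2
eef_pos: [0.4543, -0.1464, 0.1624]
tcp_rot: [0.705, 0.709, 0.0, 0.001]
contact_force: [-0.3, -0.7, -0.3]
opening: 0.385
finger_force: 49.7
```

```bash
python3 - <<'E'
from h import *
rows([.6115,.1892,.161],-.215)
E
```

```text
alt turn [-1.000e-01  1.000e-01 -1.673e+02]
pos [ 0.4543 -0.1464  0.1624] q [-0.52 -0.06  2.13  0.    1.07 -0.53] t 15.2 op 0.385
ROW [ 0.1  0.  12.7] [334.6 159.3   1.4]
```

Request:
send_rows --rows "0 0 2 25 12 0 -1;0 0 4 75 36 0 -1;0 0 6 130 62 0 -1;0 0 8 185 88 0 -1;0 0 10 240 114 0 -1;0 0 12 290 138 0 -1;0 0 12.7 325 155 0 -1;0 0 12.7 334.6 159.3 0 -1"

```text
time: 16.2
eef_pos: [0.6108, 0.1912, 0.1596]
tcp_rot: [0.778, 0.628, -0.001, -0.001]
contact_force: [-0.2, 0.3, -1.1]
opening: 0.388
finger_force: 49.8
```

Request:
send_rows --rows "0 0 0 0 0 0 -1;0 0 0 0 0 10 -1;0 0 0 0 0 35 -1;0 0 0 0 0 60 -1;0 0 0 0 0 75 -1;0 0 0 0 0 83 -1;0 0 0 0 0 85 -1;0 0 0 0 0 85 -1"

```text
time: 17.2
eef_pos: [0.6119, 0.1893, 0.0776]
tcp_rot: [0.779, 0.627, 0.001, 0.0]
contact_force: [-0.0, 0.4, -0.3]
opening: 0.394
finger_force: 49.8
```

```bash
python3 - <<'E'
from h import *
rows([.6115,.1892,.0625],-.215);print(ctrl.get_state()['contact_force'])
p=shot('wrist','w4.png')
E
```

```text
alt turn [-0.0e+00 -1.0e-01  1.8e+02]
pos [0.6119 0.1893 0.0776] q [ 0.14  0.4   1.77 -0.    0.96  0.36] t 17.2 op 0.394
ROW [ 0.1 -0.  -0. ] [-0.2 -0.3 15.1]
[-0.04928261  0.41024055 -0.26817751]
```

View pics/w4.png

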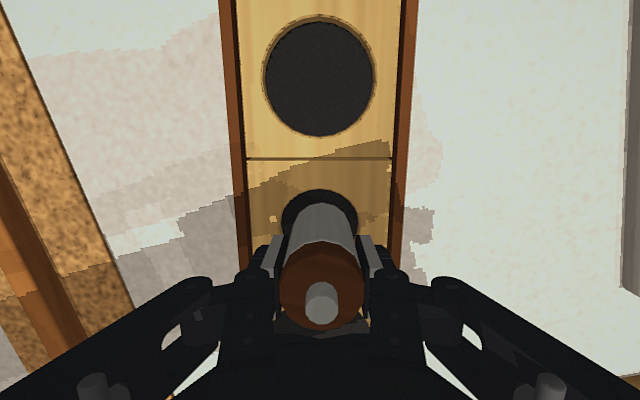

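The small can is upright and centred over its well. Lowering it.

Request:
send_rows --rows "0 0 0 0 0 5 -1;0 0 0 0 0 10 -1;0 0 0 0 0 13 -1;0 0 0 0 0 15 -1;0 0 0 0 0 15 -1"

```text
time: 17.88
eef_pos: [0.6114, 0.1894, 0.0633]
tcp_rot: [0.779, 0.627, -0.0, -0.0]
contact_force: [-2.8, -1.4, 7.2]
opening: 0.385
finger_force: 50.4
```

Request:
send_rows --rows "0 0 0 0 0 0 -0.2;0 0 0 0 0 0 0;0 0 0 0 0 0 0.2;0 0 0 0 0 0 0.3;0 0 0 0 0 0 0.3;0 0 0 0 0 -20 0.3;0 0 0 0 0 -60 0.3;0 0 0 0 0 -110 0.3"

```text
time: 18.88
eef_pos: [0.6108, 0.1892, 0.1732]
tcp_rot: [0.779, 0.627, -0.0, -0.0]
contact_force: [0.6, 0.4, -0.2]
opening: 0.654
finger_force: 0.0
```

```bash
python3 - <<'E'
from h import *
rows([.6165,-.1776,.161],0)
E
```

```text
alt turn [0.000e+00 1.000e-01 1.676e+02]
pos [0.6108 0.1892 0.1732] q [0.14 0.28 1.73 0.   1.13 0.36] t 18.875 op 0.654
ROW [ -0.1   0.  -12.4] [-357.1   84.    12.3]
```

Request:
send_rows --rows "0 0 -2 -30 8 0 0.6;0 0 -4 -80 20 0 0.6;0 0 -6 -135 32 0 0.6;0 0 -8 -190 45 0 0.6;0 0 -10 -245 58 0 0.6;0 0 -12 -300 71 0 0.6;0 0 -12.4 -345 82 0 0.6;0 0 -12.4 -357 84 12 0.6"

```text
time: 19.88
eef_pos: [0.6181, -0.1808, 0.1627]
tcp_rot: [0.708, 0.706, 0.001, 0.003]
contact_force: [-0.2, 0.8, 0.0]
opening: 0.801
finger_force: 0.0
```

Request:
send_rows --rows "0 0 0 0 0 0 0.6;0 0 0 0 0 30 0.6;0 0 0 0 0 60 0.6;0 0 0 0 0 85 0.6;0 0 0 0 0 98 0.6;0 0 0 0 0 102 0.6;0 0 0 0 0 102 0.6"

```text
time: 20.75
eef_pos: [0.6176, -0.1771, 0.0586]
tcp_rot: [0.707, 0.708, 0.0, 0.0]
contact_force: [0.5, -0.1, 1.1]
opening: 0.799
finger_force: 0.0
```

Request:
send_rows --rows "0 0 0 0 0 0 0.4;0 0 0 0 0 0 0.2;0 0 0 0 0 0 0;0 0 0 0 0 0 -0.5;0 0 0 0 0 0 -1;0 0 0 0 0 0 -1;0 0 0 0 0 0 -1"

```text
time: 21.62
eef_pos: [0.6176, -0.1778, 0.0588]
tcp_rot: [0.707, 0.707, 0.0, 0.001]
contact_force: [-1.3, -0.2, 5.3]
opening: 0.525
finger_force: 51.4
```

Request:
send_rows --rows "0 0 0 0 0 -5 -1;0 0 0 0 0 -20 -1;0 0 0 0 0 -50 -1;0 0 0 0 0 -85 -1;0 0 0 0 0 -110 -1;0 0 0 0 0 -120 -1;0 0 0 0 0 -120 -1"

```text
time: 22.5
eef_pos: [0.617, -0.1774, 0.1782]
tcp_rot: [0.707, 0.707, 0.0, 0.0]
contact_force: [-1.0, 0.2, -2.4]
opening: 0.528
finger_force: 51.3
```

```bash
python3 - <<'E'
from h import *
rows([.6298,.2732,.178],-.215)
E
```

```text
alt turn [-0.000e+00  1.000e-01 -1.676e+02]
pos [ 0.617  -0.1774  0.1782] q [-0.44  0.28  1.72 -0.    1.13 -0.44] t 22.5 op 0.528
ROW [ 0.   0.  12.4] [4.506e+02 1.320e+01 1.000e-01]
```

Request:
send_rows --rows "0 0 2 25 1 -5 -1;0 0 4 80 3 -5 -1;0 0 6 140 5 -5 -1;0 0 8 200 7 -5 -1;0 0 10 260 9 -5 -1;0 0 12 320 11 -5 -1;0 0 12.4 375 13 -5 -1;0 0 12.4 420 13 -5 -1"

```text
time: 23.5
eef_pos: [0.6283, 0.2447, 0.1803]
tcp_rot: [0.779, 0.627, -0.002, -0.001]
contact_force: [-0.3, -0.1, -2.3]
opening: 0.523
finger_force: 51.3
```

```bash
python3 - <<'E'
from h import *
rows([.6298,.2732,.084],-.215)
E
```

```text
alt turn [-1.0e-01 -3.0e-01 -1.8e+02]
pos [0.6283 0.2447 0.1803] q [0.22 0.35 1.64 0.   1.16 0.44] t 23.5 op 0.523
ROW [-0.2  0.1  0. ] [28.3 -4.3 96.3]
```

Request:
send_rows --rows "0 0 0 15 0 0 -1;0 0 0 28 0 0 -1;0 0 0 30.5 0 15 -1;0 0 0 30.5 0 45 -1;0 0 0 30.5 0 75 -1;0 0 0 30.5 0 93 -1;0 0 0 30.5 0 99 -1;0 0 0 30.5 0 99 -1"

```text
time: 24.5
eef_pos: [0.6365, 0.272, 0.0839]
tcp_rot: [0.779, 0.627, 0.0, 0.0]
contact_force: [-0.4, 0.8, -1.7]
opening: 0.528
finger_force: 51.3
```

```bash
python3 - <<'E'
from h import *
rows([.6298,.2732,.069],-.215)
p=shot('wrist','w5.png')
a=p['color'][100:400,170:470,::-1];b=shot('scene')['color'][220:340,360:560,::-1]
cv2.imwrite('pics/w5.png',np.hstack([a,cv2.resize(b,(500,300))]))
E
```

```text
alt turn [ -0.   -0.  179.9]
pos [0.6365 0.272  0.0839] q [ 0.26  0.49  1.63 -0.    1.01  0.47] t 24.5 op 0.528
ROW [ 0.  -0.  -0.1] [-0.3 -6.8 14.9]
```

View pics/w5.png

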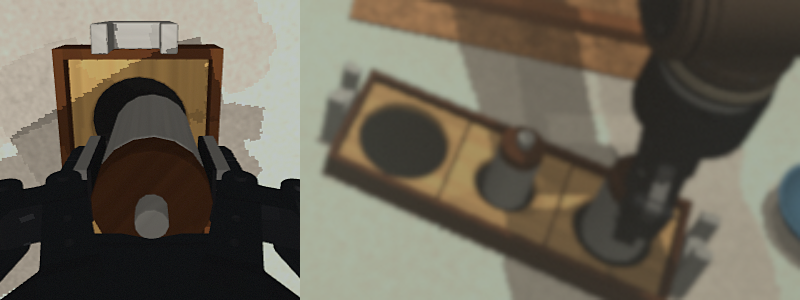

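The small can stands in its well. The medium can is 7 mm off to the side, so I'll correct that and lower it.

Request:
send_rows --rows "0 0 0 0 -4 0 -1;0 0 0 0 -6.8 0 -1;0 0 0 0 -6.8 0 -1;0 0 0 0 -6.8 6 -1;0 0 0 0 -6.8 11 -1;0 0 0 0 -6.8 14 -1;0 0 0 0 -6.8 15.5 -1;0 0 0 0 -6.8 15.5 -1"

```text
time: 25.6
eef_pos: [0.6297, 0.2739, 0.0688]
tcp_rot: [0.779, 0.627, 0.0, 0.0]
contact_force: [-1.7, -0.2, 2.6]
opening: 0.524
finger_force: 51.5
```

Request:
send_rows --rows "0 0 0 0 0 0 0.1;0 0 0 0 0 0 0.3;0 0 0 0 0 0 0.4;0 0 0 0 0 0 0.4;0 0 0 0 0 -15 0.4;0 0 0 0 0 -50 0.4;0 0 0 0 0 -110 0.4;0 0 0 0 0 -170 0.4"

```text
time: 26.6
eef_pos: [0.6294, 0.2738, 0.2409]
tcp_rot: [0.779, 0.627, 0.0, 0.0]
contact_force: [-0.1, 0.8, 0.4]
opening: 0.7
finger_force: 0.0
```

```bash
python3 - <<'E'
from h import *
rows([.46,-.27,.36],0)
E
```

```text
alt turn [-0.000e+00 -1.000e-01  1.677e+02]
pos [0.6294 0.2738 0.2409] q [ 0.26  0.32  1.56 -0.    1.26  0.48] t 26.6 op 0.7
ROW [  0.   -0.  -12.3] [-567.4  -49.1 -119.3]
```

Request:
send_rows --rows "0 0 0 -30 -2 -40 0.4;0 0 0 -85 -7 -80 0.4;0 0 0 -145 -12 -119 0.4;0 0 0 -205 -18 -119 0.4;0 0 0 -265 -23 -119 0.4;0 0 0 -325 -28 -119 0.4;0 0 0 -380 -33 -119 0.4;0 0 0 -430 -37 -119 0.4"

```text
time: 27.6
eef_pos: [0.5003, -0.1401, 0.3589]
tcp_rot: [0.779, 0.627, 0.0, 0.001]
contact_force: [0.1, 0.6, 0.7]
opening: 0.697
finger_force: 0.0
```

Request:
send_rows --rows "0 0 -4 -50 -4 0 0.4;0 0 -8 -95 -8 0 0.4;0 0 -12.3 -130 -11 0 0.4;0 0 -12.3 -137 -12 0 0.4;0 0 -12.3 -137 -12 0 0.4;0 0 -12.3 -137 -12 0 0.4;0 0 -12.3 -137 -12 0 0.4"

```text
time: 28.48
eef_pos: [0.4607, -0.2685, 0.3575]
tcp_rot: [0.707, 0.707, 0.0, 0.0]
contact_force: [0.7, -0.0, 0.2]
opening: 0.696
finger_force: 0.0
```

```bash
python3 - <<'E'
from h import *
rows([.45,-.371,.2],0)
p=shot('wrist');a=rect(p,.09,(.45,-.37),0,.28,.28,2000,'lg.png')
E
```

```text
alt turn [  -0.    0. -180.]
pos [ 0.4607 -0.2685  0.3575] q [-0.72 -0.09  1.8   0.    1.44 -0.72] t 28.475 op 0.696
ROW [0. 0. 0.] [-102.5  -10.8  157.5]
```

View pics/lg.png

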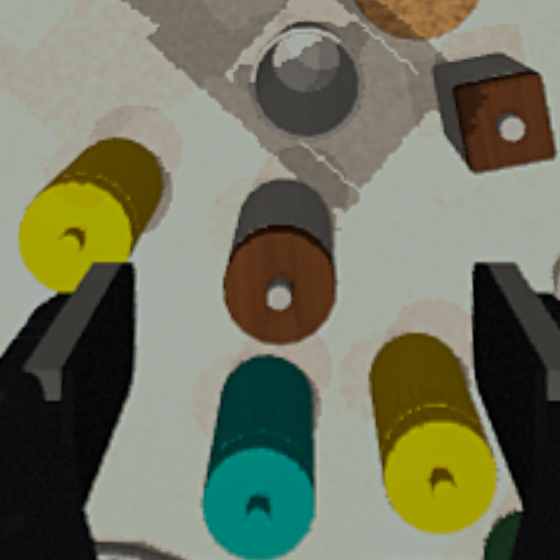

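The large can's lid is centred at about (280,285) in the crop, which is (0.450, −0.373). Its yellow and teal neighbours leave room for a slightly rotated grasp.

Request:
send_rows --rows "0 0 -3 -35 -3 20 1;0 0 -6 -75 -8 50 1;0 0 -9 -104.3 -10.8 100 1;0 0 -9 -104.3 -10.8 150 1;0 0 -9 -104.3 -10.8 180 1;0 0 -9 -104.3 -10.8 190 1;0 0 -9 -104.3 -10.8 190 1;0 0 -9 -104.3 -10.8 190 1"

```text
time: 29.52
eef_pos: [0.4505, -0.3746, 0.1695]
tcp_rot: [0.65, 0.76, -0.0, 0.002]
contact_force: [0.3, -0.6, 0.5]
opening: 1.0
finger_force: 0.0
```

```bash
python3 - <<'E'
from h import *
rows([.450,-.3728,.069],.157)
p=shot('wrist','w6.png')
E
```

```text
alt turn [  0.3  -0.2 180. ]
pos [ 0.4505 -0.3746  0.1695] q [-0.87  0.17  1.87 -0.    1.09 -1.02] t 29.525 op 1.0
ROW [ 0.1  0.2 -0. ] [  2.1  -0.4 100.5]
```

View pics/w6.png

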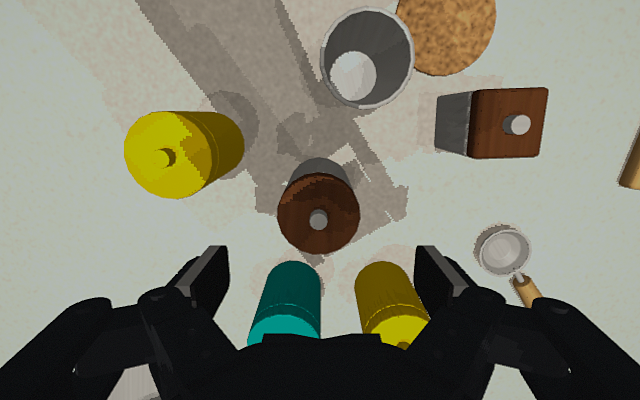

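Request:
send_rows --rows "0 0 0 0 0 15 1;0 0 0 0 0 35 1;0 0 0 0 0 55 1;0 0 0 0 0 72 1;0 0 0 0 0 86 1;0 0 0 0 0 95 1;0 0 0 0 0 98 1;0 0 0 0 0 98 1"

```text
time: 30.58
eef_pos: [0.4497, -0.374, 0.0695]
tcp_rot: [0.65, 0.76, -0.0, 0.0]
contact_force: [-0.4, 1.5, -0.0]
opening: 1.0
finger_force: 0.0
```

Request:
send_rows --rows "0 0 0 0 0 0 0.7;0 0 0 0 0 0 0.5;0 0 0 0 0 0 0.3;0 0 0 0 0 0 -0.2;0 0 0 0 0 0 -1;0 0 0 0 0 0 -1;0 0 0 0 0 0 -1" --grip_force 60

```text
time: 31.45
eef_pos: [0.4498, -0.3743, 0.0701]
tcp_rot: [0.65, 0.76, -0.0, 0.001]
contact_force: [-1.9, 1.0, 5.4]
opening: 0.67
finger_force: 64.3
```

Request:
send_rows --rows "0 0 0 0 0 -5 -1;0 0 0 0 0 -20 -1;0 0 0 0 0 -50 -1;0 0 0 0 0 -85 -1;0 0 0 0 0 -120 -1;0 0 0 0 0 -145 -1;0 0 0 0 0 -150 -1;0 0 0 0 0 -150 -1"

```text
time: 32.45
eef_pos: [0.4492, -0.3734, 0.2187]
tcp_rot: [0.65, 0.76, 0.0, -0.0]
contact_force: [0.7, -0.6, -3.4]
opening: 0.666
finger_force: 64.5
```

```bash
python3 - <<'E'
from h import *
rows([.5932,.1052,.22],-.215)
E
```

```text
alt turn [ 1.000e-01 -0.000e+00 -1.587e+02]
pos [ 0.4492 -0.3734  0.2187] q [-0.87  0.12  1.84  0.    1.19 -1.02] t 32.45 op 0.666
ROW [-0.  -0.  21.3] [450.4 216.7  -1.1]
```

Request:
send_rows --rows "0 0 0 20 10 0 -1;0 0 0 65 31 0 -1;0 0 0 115 55 0 -1;0 0 0 170 82 0 -1;0 0 0 225 108 0 -1;0 0 0 280 135 0 -1;0 0 0 330 159 0 -1;0 0 0 370 178 0 -1"

```text
time: 33.45
eef_pos: [0.5667, 0.023, 0.2176]
tcp_rot: [0.649, 0.761, -0.001, -0.001]
contact_force: [0.6, -0.2, -2.8]
opening: 0.668
finger_force: 64.5
```

Request:
send_rows --rows "0 0 5 35 17 0 -1;0 0 11 60 29 0 -1;0 0 17 75 36 0 -1;0 0 21.3 80.4 38.7 0 -1;0 0 21.3 80.4 38.7 20 -1;0 0 21.3 80.4 38.7 60 -1;0 0 21.3 80.4 38.7 90 -1;0 0 21.3 80.4 38.7 115 -1"

```text
time: 34.45
eef_pos: [0.5909, 0.1048, 0.1]
tcp_rot: [0.779, 0.627, -0.002, -0.002]
contact_force: [-0.6, -0.5, -2.0]
opening: 0.666
finger_force: 64.5
```

Request:
send_rows --rows "0 0 0 0 0 5 -1;0 0 0 0 0 9 -1;0 0 0 0 0 9 -1;0 0 0 0 0 9 -1"

```text
time: 34.95
eef_pos: [0.5942, 0.1048, 0.0965]
tcp_rot: [0.779, 0.627, 0.001, 0.001]
contact_force: [-0.7, -0.3, -3.2]
opening: 0.666
finger_force: 64.6
```

```bash
python3 - <<'E'
from h import *
rows([.5932,.1052,.080],-.215)
E
```

```text
alt turn [ -0.   -0.2 180. ]
pos [0.5942 0.1048 0.0965] q [0.01 0.3  1.86 0.   0.97 0.22] t 34.95 op 0.666
ROW [ 0.1 -0.  -0. ] [ 0.1 -1.1 16.5]
```

Request:
send_rows --rows "0 0 0 0 -1 5 -1;0 0 0 0 -1 9 -1;0 0 0 0 -1 12 -1;0 0 0 0 -1 15 -1;0 0 0 0 -1 16.5 -1;0 0 0 0 -1 16.5 -1"

```text
time: 35.7
eef_pos: [0.5927, 0.1051, 0.0801]
tcp_rot: [0.779, 0.627, -0.0, -0.0]
contact_force: [-4.3, -0.3, 5.0]
opening: 0.664
finger_force: 65.2
```

Contact with the well floor, so I'll release and retreat.

Request:
send_rows --rows "0 0 0 0 0 0 0.4;0 0 0 0 0 0 0.6;0 0 0 0 0 0 0.7;0 0 0 0 0 0 0.7;0 0 0 0 0 -15 0.7;0 0 0 0 0 -55 0.7;0 0 0 0 0 -110 0.7;0 0 0 0 0 -170 0.7"

```text
time: 36.7
eef_pos: [0.5921, 0.105, 0.251]
tcp_rot: [0.779, 0.627, -0.0, -0.0]
contact_force: [1.0, 0.6, 0.0]
opening: 0.85
finger_force: 0.0
```

Request:
send_rows --rows "0 0 0 -30 -20 -50 0.7;0 0 0 -50 -40 -100 0.7;0 0 0 -50 -60 -110 0.7;0 0 0 -50 -60 -110 0.7;0 0 0 -50 -60 -110 0.7"

```text
time: 37.33
eef_pos: [0.5231, 0.069, 0.3582]
tcp_rot: [0.779, 0.627, -0.0, -0.0]
contact_force: [-0.6, 0.1, -0.6]
opening: 0.854
finger_force: 0.0
```

```bash
python3 - <<'E'
from h import *
rows([.5,.0,.3])
ps=shot('side');q=shot('scene');w=shot('wrist')
a=ps['color'][100:270,210:410,::-1];b=q['color'][180:340,360:560,::-1];c=q['color'][120:280,140:340,::-1]
cv2.imwrite('pics/f.png',np.vstack([np.hstack([cv2.resize(a,(400,300)),cv2.resize(b,(400,300))]),np.hstack([cv2.resize(c,(400,300)),cv2.resize(w['color'][:,:,::-1],(400,300))])]))
ctr=dict(L=(.5932,.1052,.058,.1),M=(.6298,.2732,.046,.09),S=(.6115,.1892,.034,.08))
for n,(x,y,d,h) in ctr.items(): print(n,'expected lid px',proj(q,(x,y,h)).round(),proj(w,(x,y,h)).round())
E
```

```text
pos [0.5231 0.069  0.3582] q [-0.06 -0.11  1.81 -0.    1.44  0.15] t 37.325 op 0.854
ROW [0. 0. 0.] [-72.4  -7.8  58.2]
L expected lid px [409. 253.] [372. 129.]
M expected lid px [498. 293.] [377. -34.]
S expected lid px [450. 277.] [372.  54.]
```

View pics/f.png

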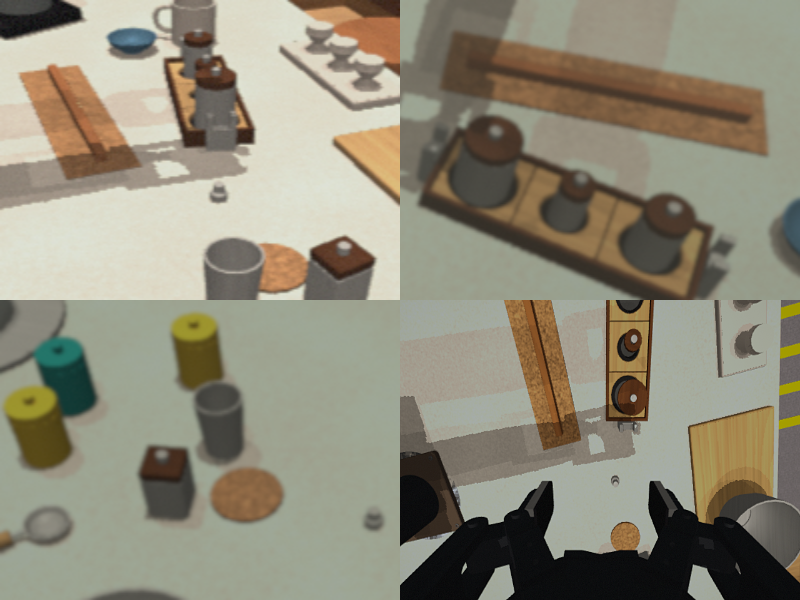

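All three canisters are upright and seated in their own wells. The rail is centred on the mat, and the tin and tumbler look undisturbed. Handing in.

```bash
python3 -c "
from plant import ctrl
print(ctrl.sign_off())"
```

```text
the job is handed in; nothing more can be done
None
```

I laid the rail along the middle of the mat before moving any canister, stood each canister in its own well, left the tin and tumbler in place, and handed the job in; the sign-off returned no verdict.

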